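Turn the four-way tube rack for 50 ml work and hang the funnel in it

ROBOT

A 6-joint arm with a two-finger parallel gripper is mounted at the origin on the work surface. World frame = base frame: x ahead of the robot, y to its left, z up, the work surface at z = 0. Lengths are in mm, angles in degrees, forces in N, time in s.
With the tool pointing down it reaches from about 350 to 850 mm from the base axis. Payload 8.1 kg.
Tool frame: the origin (TCP) lies on the centre line of the jaws, within the pads' length; the fingertips stand 11 mm ahead of it and the grasp point (between the pads) lies 8 mm behind it (tips_ahead is the distance from the TCP to the fingertips, in mm); z points along the fingers, y is the line along which they close (so a half turn about z gives the same grasp; the last joint's range is limited). The gripper opens to 93 mm and grips with 3 to 60 N. Pads are 15 mm wide; open, the fingers measure 128 mm over their backs; the gripper's body (75 mm by 188 mm) begins 65 mm behind the grasp point.
Start: joints at [67.815, 7.471, 85.268, -0, 87.261, -4.893], TCP at [178.322, 572.893, 229.635] pointing down, gripper open.
Joint ranges: [-169.43, 169.43], [-51.17, 129.36], [1.28, 143.12], [-76.62, 256.62], [0, 156.53], [-152.29, 152.29]. Speed limits (degrees/s): [136.94, 136.94, 159.86, 180, 180, 180].

INTERFACE

Orientations are given as a 3x3 rotation matrix whose columns are the frame's x, y, z axes.
In Python, from rig import * gives the robot as it stands. Calls block until the motion is done:
- reach(position, orientation): joint-space move of the TCP to a pose.
- move_linear(position, rotation=None, max_speed=150): straight line of the TCP; rotation=None keeps the orientation; max_speed is the mean speed in mm/s.
- set_joints(angles): joint-space move.
- move_gripper(opening, grip_force=None): finger opening in mm; grip_force is the grip in N (None keeps the last); returns when the fingers have stopped.
- wait(seconds).
- ik(position, orientation): joint angles nearest the present ones, or None.
- state(): the state.
- grab_frame(name): name is "side" or "top"; returns the picture (420x560x3 uint8, red, green, blue); there is no depth.
- camera_info(name): a dict with "fx", "fy", "cx", "cy" (pixels), "T" (4x4, takes a point from camera to world coordinates). Camera axes: x right, y down, z forward; pixel columns grow to the right and rows downward; lengths in mm; the calibration is good to about 2 mm. A picture is of the moment at which its call begins. camera_info takes no time and is no camera call.
A pose or a line that the arm cannot do raises IKError and nothing moves.
- sign_off(): hands the job in; it is judged then, once.
Trained networks look in the newest picture that a camera, given by its name, has taken for a name from the list of things; names that differ only in an ending like _2 or _b are one class to them, and where a whole thing is asked for, a point or a joint stands for the part that bears it (a point fixed in the world has none). Each returns a list of dicts, best first, with "confidence" (0 to 1); they miss things now and then, are a little off and sometimes report something else, mostly with a low value. They report only what shows in the picture. A call takes as long as a camera call. They do not tell look-alikes from the thing itself.
- recognise(camera, label): "location" ([x, y, z] in mm, in world coordinates, good to about 4 mm: the middle of the surface that is visible of it).
The state is a dict: "time_s": time; "q": joint angles; "qvel": joint speeds; "joint_torque": joint torques, N m; "ee_pos": TCP position; "tool_rot": TCP orientation; "contact_force": force on the tool from outside, world axes, zero at the start; "torque": the same for the moment, N m; "grip_width": finger opening in mm; "finger_force": force on a finger pad.
Only numpy, scipy, OpenCV 4.12 (cv2) and the standard library are available. Lean on these libraries where they do the work, as an engineer would, in place of code of your own. Each camera call takes 0.05 s, during which the arm holds its last target. There are 200 camera calls.

TASK

Slide the four-way tube rack to the free edge of the autosampler deck, opposite the column, and tip it over, then on up onto its next face, so that it stands on the bench close beside the deck with its row of four big holes up. Then lift the funnel out of the beaker and hang it in any big hole, its cone resting lightly, not pressed in. Do not lift and carry the rack, keep the beaker upright, and leave the tubes and the wash bottle where they stand.

Things in the scene. Friction and masses are not known exactly. Their poses are not given: they have to be found in the camera images.
- sampler: Autosampler with a flat grey base deck, fixed: origin on the bench at the foot of the middle of the deck's free edge, opposite the column; x along that edge, y outwards over the clear bench, z up. The deck covers x -160 to 160, y -430 to 0 mm, top at z 30, its side upright. A white column with an arm (395 mm high) and a rinse pot stand on it behind y -350; otherwise only the rack is on the deck.
- rack: White four-way tube rack, a rigid hollow box 172 (x) x 94 (y) x 52 (z) mm, 0.25 kg, origin at its middle. Its -y face has a row of four big holes, +y 2 x 6 smaller ones, +z and -z 4 x 8 small ones. At the start it lies loose and flat on the deck, -z down, +y towards the free edge, roughly parallel to it; too wide to grip across. As its middle passes the edge it tips.
- rack_hole0 (a point): Centre of the mouth of a big hole, 31 mm across, in the rack's -y face, 63 mm from the middle towards the rack's -x end. With these up the rack is 94 mm tall on a foot 52 mm wide. Tipped slowly over the edge, the rack either rolls right up onto its +y face or stops leaning on the edge, nose down on the bench; then a gentle push near its top rolls it up.
- rack_hole1 (a point): The next big hole, 21 mm from the middle towards the rack's -x end.
- rack_hole2 (a point): The next big hole, 21 mm from the middle towards the rack's +x end.
- rack_hole3 (a point): The last big hole, 63 mm from the middle towards the rack's +x end.
- funnel: White rigid funnel, 83 mm tall, 40 g, stem down in the beaker, origin at the lower end of the stem, z up its axis. Stem 15 mm thick, z 0 to 30; cone from 15 to 56 mm across, z 30 to 65; straight round rim band 56 mm across, z 65 to 83: grip it there, from above. Origin 15 mm above the bench in the beaker, and about 50 mm when its cone rests in a hole of the standing rack.
- beaker: Clear glass beaker, 50 mm across and 70 mm tall, 150 g, loose on the bench, origin under its middle. It holds the funnel at the start.
- tube_a: Capped sample tube standing on the bench, 34 mm across the red cap, 114 mm tall, origin under its middle. Leave alone.
- tube_b: A second such tube. Leave alone.
- wash_bottle: White wash bottle, 72 mm across, about 215 mm tall with its spout, origin under its middle. Leave alone.
There are look-alikes about, which are no part of the job. What is shaped like the beaker but purple is not meant. What is shaped like the funnel but yellow is not meant.

How it is judged:
By the outcome, as a careful person would: the job done as asked, in the order asked, and still so for the second after the job is handed in, with the robot touching nothing.
It also fails if it takes over 72 s, if anything falls off the work surface, if the arm or the gripper's body presses on something with over 40 N, if the wrist force passes 120 N, or if a joint passes its speed limit or range.

## Working session

There is one attempt and no reset: what is moved stays moved. The work goes in short steps, each a Python script; the robot and the scene stay as the last script left them, time stands still between calls to the robot, and variables do not carry over. Pictures are saved under pics/ and viewed, at most 10 in all, crops included, and the job is handed in when it is done.

```bash
mkdir -p pics; ls; python3 - <<'E'
from rig import *
import cv2,numpy as np
for c in("side","top"):
    im=grab_frame(c); cv2.imwrite(f"pics/{c}0.png",im[:,:,::-1])
    print(c,np.round(camera_info(c)["T"],3).tolist(),camera_info(c)["fx"],camera_info(c)["cx"],camera_info(c)["cy"])
    for n in("sampler","rack","rack_hole0","rack_hole3","funnel","beaker","tube_a","wash_bottle"):
        print(n,[(np.round(d["location"]).tolist(),round(d["confidence"],2)) for d in recognise(c,n)])
print(state()["time_s"])
E
```

```text
pics
side [[-0.969, -0.099, 0.228, 358.939], [-0.248, 0.48, -0.842, 833.372], [-0.026, -0.872, -0.489, 493.744], [0.0, 0.0, 0.0, 1.0]] 454.8412991664445 279.96872475608666 205.68012150339595
sampler [([628.0, -312.0, 34.0], 0.97), ([574.0, -44.0, 72.0], 0.71)]
rack [([576.0, -48.0, 75.0], 0.91), ([693.0, 212.0, 79.0], 0.34)]
rack_hole0 [([573.0, -43.0, 72.0], 0.66)]
rack_hole3 [([573.0, -43.0, 72.0], 0.66)]
funnel [([474.0, 269.0, 88.0], 0.97), ([595.0, 274.0, 64.0], 0.85)]
beaker [([443.0, 400.0, 43.0], 0.92), ([468.0, 301.0, 40.0], 0.79)]
tube_a [([664.0, 293.0, 102.0], 0.76), ([691.0, 213.0, 77.0], 0.71)]
wash_bottle [([611.0, 433.0, 110.0], 0.8)]
top [[0.029, -0.986, 0.165, 382.466], [-1.0, -0.028, 0.008, 132.722], [-0.004, -0.165, -0.986, 1123.212], [0.0, 0.0, 0.0, 1.0]] 486.47754230188843 278.4295928121819 206.30440519723348
sampler [([611.0, -241.0, 29.0], 0.55)]
rack [([575.0, -69.0, 80.0], 0.63)]
rack_hole0 [([574.0, -69.0, 83.0], 0.78)]
rack_hole3 [([574.0, -69.0, 83.0], 0.78)]
funnel [([473.0, 285.0, 73.0], 0.81), ([599.0, 276.0, 58.0], 0.62)]
beaker [([443.0, 386.0, 29.0], 0.67), ([576.0, -71.0, 84.0], 0.51), ([463.0, 258.0, 24.0], 0.42)]
tube_a [([669.0, 284.0, 109.0], 0.77), ([687.0, 198.0, 115.0], 0.62)]
wash_bottle [([615.0, 401.0, 132.0], 0.61)]
0.9
```

View pics/side0.png

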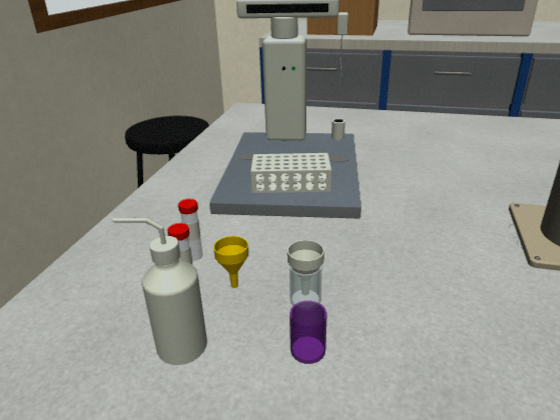

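View pics/top0.png

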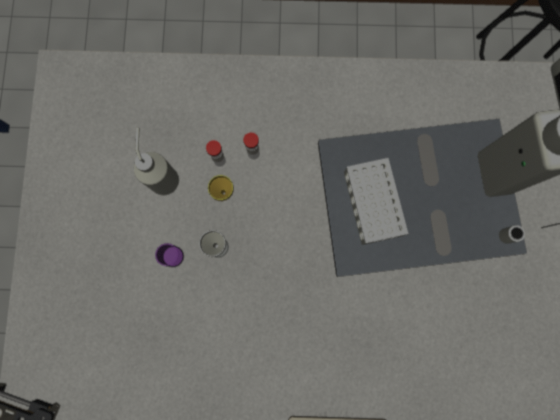

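Top view: the rack has top corners at about (347,168), (389,159), (408,234) and (367,242). The free edge runs (319,140)–(338,275). There are two funnels: white at (213,243) top / (305,257) side, and yellow at (221,188) / (231,255). There are two beakers: the clear one under the white funnel, and purple at (170,255) / (308,332). The white funnel in the clear beaker fits the description. I'll confirm it in a crop.

```bash
cat > h.py <<'E'
from rig import *
import numpy as np, cv2
def px2w(c,uv,z):
    i=camera_info(c);T=np.array(i["T"]);uv=np.atleast_2d(uv).astype(float)
    d=np.c_[(uv[:,0]-i["cx"])/i["fx"],(uv[:,1]-i["cy"])/i["fy"],np.ones(len(uv))]@T[:3,:3].T
    return T[:3,3]+d*((z-T[2,3])/d[:,2])[:,None]
def rect(mask):
    c=max(cv2.findContours(mask.astype(np.uint8),cv2.RETR_EXTERNAL,cv2.CHAIN_APPROX_NONE)[0],key=cv2.contourArea)
    return c[:,0,:]
E
python3 - <<'E'
from h import *
im=cv2.imread("pics/top0.png"); s=cv2.imread("pics/side0.png")
a=cv2.resize(im[110:290,130:430],(800,480),interpolation=cv2.INTER_CUBIC)
b=cv2.resize(s[190:370,140:380],(400,300)); 
out=cv2.resize(s[225:320,200:345],(800,524),interpolation=cv2.INTER_CUBIC)
cv2.imwrite("pics/crop1.png",out);cv2.imwrite("pics/crop2.png",a)
# rack top: bright pixels in ROI
g=im.max(2); roi=np.zeros(g.shape,bool); roi[145:260,335:420]=1
m=cv2.morphologyEx(((g>115)&roi).astype(np.uint8),cv2.MORPH_CLOSE,np.ones((7,7)))
m=cv2.morphologyEx(m,cv2.MORPH_OPEN,np.ones((13,13)))
c=rect(m); w=px2w("top",c,82)[:,:2].astype(np.float32)
print("rack",cv2.minAreaRect(w))
print("rack corners by eye",px2w("top",[(347,168),(389,159),(408,234),(367,242)],82).round())
print("edge",px2w("top",[(319,140),(338,275),(500,120),(525,252)],30).round())
# side: deck front top edge
print("edge side",px2w("side",[(221,204),(359,209)],30).round())
print("funnel rim",px2w("top",[(213,243)],98).round(),px2w("side",[(305,250)],98).round())
E
```

```text
rack ((577.3350219726562, -69.00817108154297), (170.8710479736328, 98.2978286743164), 14.081182479858398)
rack corners by eye [[ 646.   -7.   82.]
 [ 669.  -99.   82.]
 [ 504. -138.   82.]
 [ 485.  -50.   82.]]
edge [[ 725.   52.   30.]
 [ 414.    5.   30.]
 [ 785. -371.   30.]
 [ 477. -413.   30.]]
edge side [[699.  54.  30.]
 [414.  16.  30.]]
funnel rim [[472. 277.  98.]] [[472. 278.  98.]]
```

View pics/crop1.png

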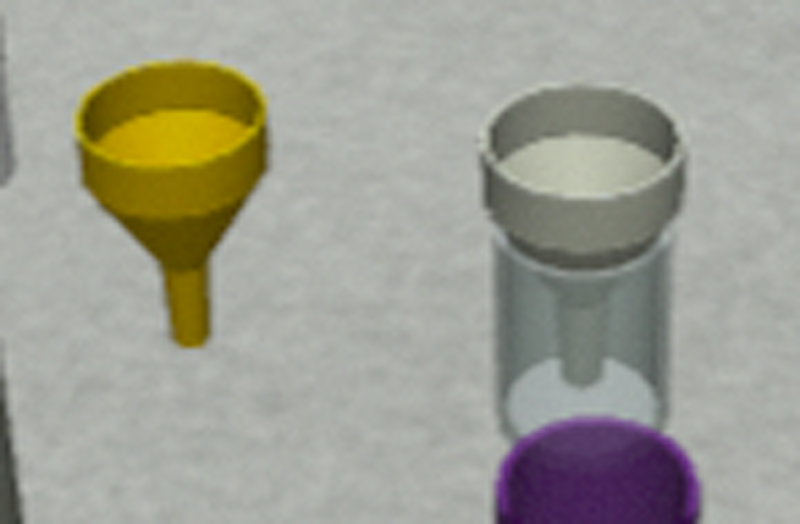

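View pics/crop2.png

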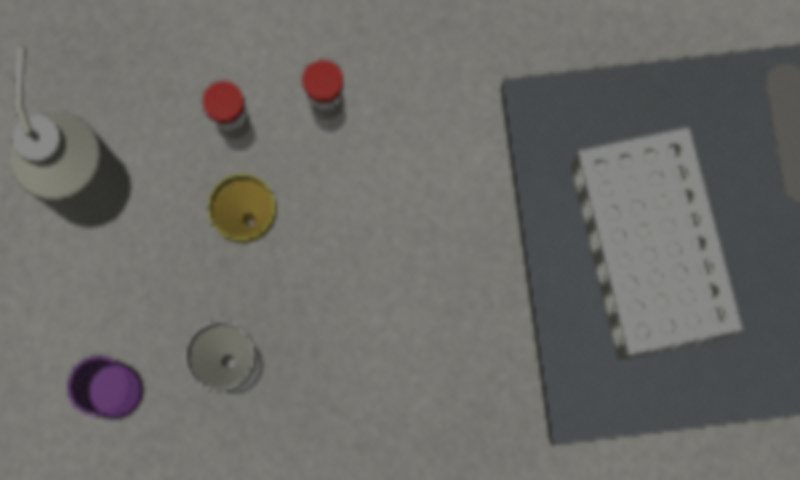

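The crop confirms it: white funnel in the clear beaker, at world (472,277). The free edge is at 8.6°, centred near (569,29). The rack's middle is about 99 mm behind it and turned about 5°. I'll push with both open fingers parallel to the edge, which will also square the rack up.

```bash
cat >> h.py <<'E'
A=np.radians(8.6); EX=np.array([np.cos(A),np.sin(A),0]); EY=np.array([-np.sin(A),np.cos(A),0]); O=np.array([569,29,0.])
def S(x,y,z): return O+x*EX+y*EY+np.array([0,0,z])   # sampler -> world
R1=np.c_[EY,EX,[0,0,-1]]; R2=np.c_[-EY,-EX,[0,0,-1]]
def st(t=""):
    s=state(); print(t,round(s["time_s"],2),np.round(s["ee_pos"],1),"F",np.round(s["contact_force"],1),"g",round(s["grip_width"],1),round(s["finger_force"] if np.isscalar(s["finger_force"]) else np.max(s["finger_force"]),1))
def snap(n):
    for c in ("side","top"): cv2.imwrite(f"pics/{n}_{c}.png",grab_frame(c)[:,:,::-1])
def both(n):
    a,b=[cv2.imread(f"pics/{n}_{c}.png") for c in("side","top")]
    cv2.imwrite(f"pics/{n}.png",np.hstack([cv2.resize(a[90:330,200:480],(400,343)),cv2.resize(b[100:300,190:420],(400,348))[:343]]))
E
python3 - <<'E'
from h import *
p=S(-7,-172,130)
q=[ik(p,R) for R in (R1,R2)]; print([None if a is None else np.round(a) for a in q])
R=min([(abs(a[5]),i) for i,a in enumerate(q) if a is not None])[1]; R=(R1,R2)[R]
reach(S(-7,-172,150),R); st("over")
move_linear(S(-7,-172,49),max_speed=120); st("down")
move_linear(S(-7,-80,49),max_speed=50); st("push")
for y in (-70,-62,-56,-52):
    move_linear(S(-7,y,49),max_speed=15); st(y)
snap("p1"); both("p1")
E
```

```text
[array([-18.,  12.,  91.,  -0.,  77., -27.]), None]
over 3.81 [ 588.1 -141.3  150.1] F [-0.8 -0.3 -0.1] g 92.5 0.0
down 4.8 [ 588.6 -142.4   50. ] F [ 1.1 -0.3  0.5] g 92.6 0.0
push 6.79 [574.1 -51.2  48.9] F [ 0.6 -3.2  1.8] g 93.1 1.0
-70 7.61 [572.2 -40.9  48.7] F [ 1.3 -0.7 -0.6] g 93.2 0.0
-62 8.29 [571.3 -33.1  49. ] F [-0.3  0.2  0.3] g 92.5 0.0
-56 8.84 [570.4 -27.2  49. ] F [0.1 0.3 0.3] g 93.2 0.0
-52 9.26 [569.8 -23.2  49. ] F [ 0.7  0.2 -0.3] g 93.1 0.2
```

View pics/p1.png

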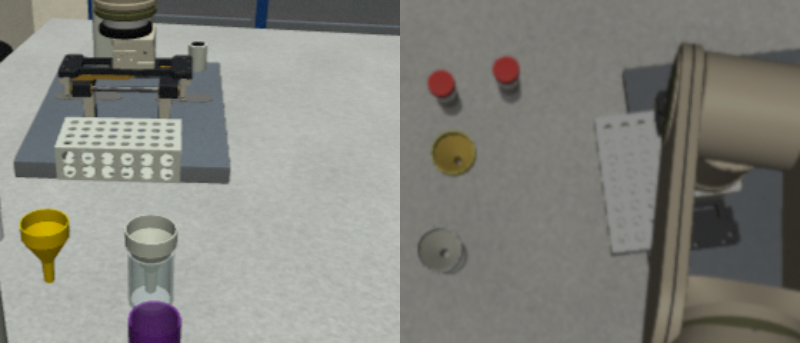

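The rack is square to the edge and overhanging it (side crop 58–182, nose at row ~180), not yet tipped. I'll go on slowly.

```bash
python3 - <<'E'
from h import *
g0=grab_frame("side").astype(int)
for y in range(-50,-27,3):
    move_linear(S(-7,y,49),max_speed=15); st(y)
    g=grab_frame("side").astype(int); d=np.abs(g-g0)[150:260,230:350].mean(); g0=g; print("diff",round(d,2))
    if d>7: break
wait(0.5); st(); snap("p2"); both("p2")
E
```

```text
-50 9.69 [569.5 -21.3  48.9] F [-0.3  1.  -0.8] g 93.1 0.0
diff 16.93
 10.24 [569.5 -21.5  49. ] F [-0.6  0.5 -0.1] g 92.9 0.0
```

View pics/p2.png

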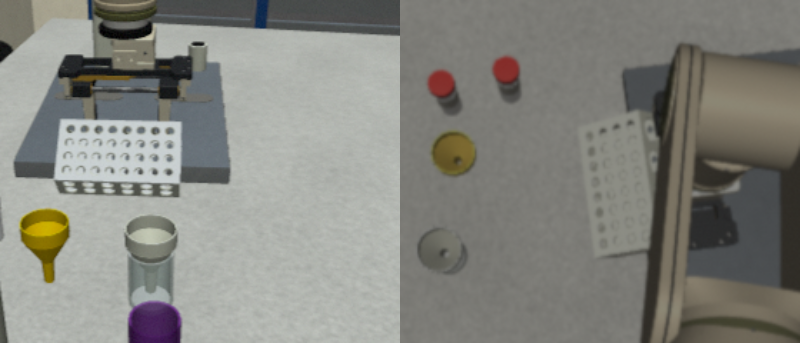

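It now leans nose-down on the edge: top edge at crop row 120, nose at row ~194. Next I'll measure the lean, then push gently near the top.

```bash
python3 - <<'E'
from h import *
M=np.c_[EX,EY,[0,0,1]]
n=(px2w("side",[(240,225),(326,226.5)],0)-O)@M; print("nose",n.round(1))
for dz in (90,100,105,110): print(dz,((px2w("side",[(241,174),(327,175)],dz)-O)@M).round(1).tolist())
Ny=n[:,1].mean(); t=np.arctan2(30,Ny); u=np.array([-np.cos(t),np.sin(t)]);k=np.array([np.sin(t),np.cos(t)]);N=np.array([Ny,0])
print("theta",np.degrees(t),"low corner",N+94*u,"top",N+94*u+52*k)
E
```

```text
nose [[ 87.8  38.5   0. ]
 [-89.5  33.9   0. ]]
90 [[89.4, -17.6, 90.0], [-88.7, -21.0, 90.0]]
100 [[85.0, 3.3, 100.0], [-88.7, 0.0, 100.0]]
105 [[82.8, 13.8, 105.0], [-88.6, 10.5, 105.0]]
110 [[80.6, 24.2, 110.0], [-88.6, 21.0, 110.0]]
theta 39.63539604997164 low corner [-36.17302439  59.96258815] top [ -3.00223094 100.00879224]
```

```bash
python3 - <<'E'
from h import *
move_linear(S(-2,-50,105),max_speed=100)
move_gripper(64); 
move_linear(S(-2,-24,105),max_speed=60); st("near")
g0=grab_frame("side").astype(int)
for y in range(-21,14,3):
    move_linear(S(-2,y,105),max_speed=15)
    g=grab_frame("side").astype(int); d=np.abs(g-g0)[150:260,230:350].mean(); g0=g; st(f"{y} diff {d:.1f}")
    if d>12: break
wait(0.4); st(); snap("p3"); both("p3")
E
```

```text
near 12.32 [570.6   5.3 105.1] F [ 0.6 -0.2 -0.3] g 63.9 0.0
-21 diff 1.7 12.77 [570.2   7.9 105. ] F [-0.2  0.2 -0.3] g 63.9 0.0
-18 diff 1.7 13.17 [569.7  11.  105. ] F [ 0.2  0.4 -0.4] g 64.1 0.0
-15 diff 1.7 13.57 [569.3  13.9 105. ] F [ 1.3 -0.1  0. ] g 63.8 0.0
-12 diff 3.2 13.97 [569.   16.7 105.3] F [-1.1 -2.1  3.1] g 63.9 1.8
-9 diff 3.5 14.37 [568.8  19.1 106.1] F [-3.4 -4.3  7.5] g 64.2 4.4
-6 diff 3.5 14.77 [568.6  21.6 106.8] F [-4.4 -7.1 12.7] g 63.9 6.8
-3 diff 3.6 15.17 [568.5  24.2 107.6] F [-6.4 -8.1 18.5] g 64.0 8.8
0 diff 3.5 15.57 [568.2  26.7 108.4] F [-9.1 -9.3 23.5] g 63.9 11.1
3 diff 3.8 15.97 [568.1  29.5 109.1] F [-10.9 -11.6  28.1] g 64.0 13.6
6 diff 3.7 16.37 [567.8  32.2 109.9] F [-13.4 -11.9  32.8] g 63.8 15.9
9 diff 3.7 16.77 [567.4  35.  110.6] F [-15.9 -13.3  37.6] g 64.1 18.0
12 diff 3.8 17.17 [567.1  38.  111.2] F [-17.  -14.   42.3] g 64.2 20.1
 17.57 [567.1  37.9 111.2] F [-18.  -13.2  43.6] g 64.1 20.0
```

View pics/p3.png

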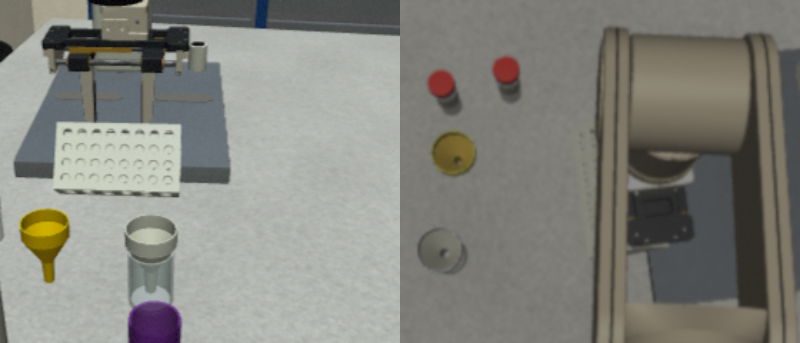

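The fingertips seem to have caught in two big holes: lateral force and no roll. I'll back off the same way and then push with the finger shafts, opened wide, against the rack's raised lower edge, where there are no holes.

```bash
python3 - <<'E'
from h import *
move_linear(S(-2,-12,105),max_speed=60); st()
move_linear(S(-2,-60,107),max_speed=100); st("back")
move_gripper(93); move_linear(S(-2,-62,49),max_speed=120)
snap("p4"); both("p4"); st()
E
```

```text
18.22 [569.3  16.8 105.2] F [ 0.1 -3.2  5.3] g 64.2 2.8
back 18.85 [575.7 -30.6 106.7] F [-0.4 -0.1 -0.6] g 63.9 0.0
 20.27 [577.3 -32.7  50.2] F [-0.  -0.5  0.3] g 93.0 0.0
```

View pics/p4.png

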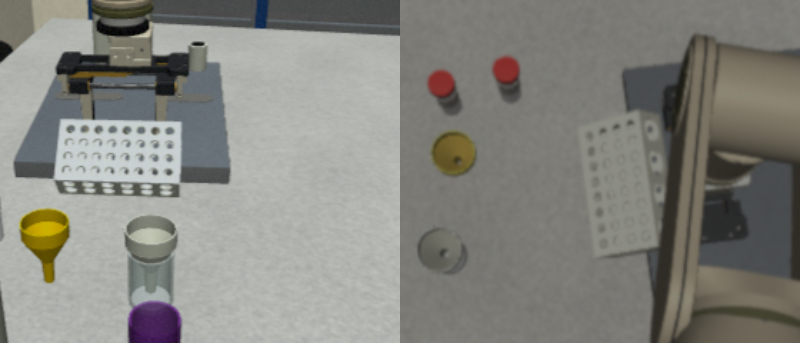

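The rack returned to the same lean and the nose didn't slip, so friction is good. Now the low push.

```bash
python3 - <<'E'
from h import *
move_linear(S(-2,-48,49),max_speed=60)
g0=grab_frame("side").astype(int)
for y in range(-45,0,3):
    move_linear(S(-2,y,49),max_speed=15)
    g=grab_frame("side").astype(int); d=np.abs(g-g0)[150:260,230:350].mean(); g0=g; st(f"{y} diff {d:.1f}")
    f=state()["contact_force"]
    if np.linalg.norm(f)>12 or (d>10 and y>-24): break
wait(0.4); st(); snap("p5"); both("p5")
E
```

```text
-45 diff 2.2 21.1 [573.7 -15.9  49. ] F [-0.2  0.6 -0.2] g 93.1 0.0
-42 diff 2.7 21.5 [573.3 -12.9  49. ] F [-0.5 -0.5  1.1] g 92.9 0.4
-39 diff 6.2 21.9 [573.   -9.9  49.1] F [ 0.9 -1.6  0.5] g 93.2 0.9
-36 diff 6.7 22.3 [572.4  -6.7  48.9] F [ 1.3 -0.8  0.5] g 92.7 0.7
-33 diff 6.4 22.7 [571.9  -3.8  48.9] F [-0.1 -0.5  1.2] g 93.3 0.7
-30 diff 6.3 23.1 [571.4  -0.8  48.9] F [ 0.1 -1.6  1. ] g 93.1 0.7
-27 diff 6.5 23.5 [571.    2.1  49. ] F [ 0.1 -2.4 -0.1] g 92.8 0.7
-24 diff 6.6 23.9 [570.6   5.1  48.9] F [ 1.1 -0.9  0.2] g 93.0 0.7
-21 diff 6.6 24.3 [570.1   8.1  49. ] F [-0.4 -2.2  0.5] g 93.0 0.7
-18 diff 6.7 24.7 [569.7  11.   48.9] F [ 0.7 -0.2  1.2] g 93.3 0.7
-15 diff 6.8 25.1 [569.2  14.   49. ] F [-0.1 -1.7  0.3] g 93.4 0.7
-12 diff 6.7 25.5 [568.8  17.   49. ] F [1.3 0.1 0.4] g 92.7 0.7
-9 diff 7.0 25.9 [568.3  19.9  48.9] F [-0.  -0.8  0.9] g 92.9 0.7
-6 diff 7.0 26.3 [567.9  22.9  49. ] F [ 0.4 -1.7  0. ] g 92.9 0.7
-3 diff 7.0 26.7 [567.5  25.9  49. ] F [ 0.8 -0.9  0.1] g 93.1 0.7
 27.1 [567.4  25.8  48.9] F [ 1.6 -1.  -0.4] g 92.8 0.5
```

View pics/p5.png

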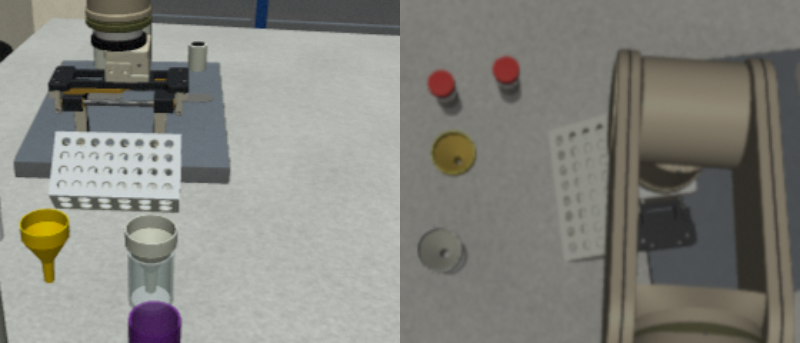

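It slid outwards instead of rolling; nose now at row ~210, leaning only ~20°. Pushing the nose back towards the deck from outside makes the underside climb the edge. That steepens the lean past the tipping point (~61°) and leaves the rack close to the deck.

```bash
python3 - <<'E'
from h import *
move_linear(S(-2,-12,49),max_speed=60)
move_linear(S(-2,-12,180),max_speed=250)
move_linear(S(-2,165,180),max_speed=250)
move_linear(S(-2,165,21),max_speed=200); st("outside")
move_linear(S(-2,125,21),max_speed=60); st()
for y in range(119,72,-6):
    move_linear(S(-2,y,21),max_speed=30); st(y)
    if np.linalg.norm(state()["contact_force"])>15: break
snap("p6"); both("p6")
E
```

```text
outside 29.98 [543.6 191.7  22.4] F [-0.   0.3  0.4] g 93.0 0.0
 30.79 [548.3 152.3  21. ] F [ 0.8 -0.  -0.8] g 92.7 0.0
119 31.14 [549.2 146.3  21. ] F [-0.3  0.1  0.1] g 92.8 0.0
113 31.49 [550.2 140.2  21. ] F [-0.1  0.6  0.3] g 93.2 0.0
107 31.84 [551.  134.3  20.9] F [-0.   1.   0.1] g 92.9 0.0
101 32.19 [551.9 128.3  20.9] F [ 0.3  1.8 -0.6] g 92.8 0.4
95 32.54 [552.9 122.3  21. ] F [ 0.5  1.5 -0.9] g 93.1 0.5
89 32.89 [553.8 116.4  21. ] F [0.8 1.4 0.4] g 92.6 0.9
83 33.24 [554.7 110.8  21.1] F [-0.5  3.8  0.6] g 93.3 1.8
77 33.59 [555.5 105.5  21.2] F [-0.2  6.9  1.1] g 93.0 3.4
```

View pics/p6.png

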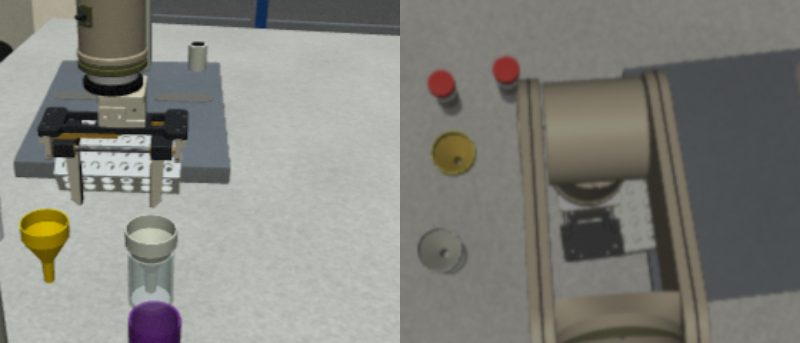

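The fingers hold the nose at about its first lean (~40°). Pushing further would only lift the nose, so I'll back out. The first try had in fact rolled it to ~60° before the tips caught in holes. I'll repeat that push with closed fingers between holes 1 and 2, too wide to enter one, with the tip following the lip's arc. My picture views are used up, so I'll check by numbers.

```bash
cat >> h.py <<'E'
def geom(N,t):
    t=np.radians(t); u=np.array([-np.cos(t),np.sin(t)]);k=np.array([np.sin(t),np.cos(t)])
    return np.array([N,0]),u,k
def proj(c,P):
    i=camera_info(c);T=np.linalg.inv(np.array(i["T"]));p=T[:3,:3]@P+T[:3,3]
    return np.array([i["fx"]*p[0]/p[2]+i["cx"],i["fy"]*p[1]/p[2]+i["cy"]])
def lean(im):   # column profile at x=-80 and x=80 solid end strips: rows of brightness jumps
    g=cv2.cvtColor(im,cv2.COLOR_BGR2GRAY).astype(int)
    return [(c,[int(v) for v in g[160:236:2,c]]) for c in (244,)]
E
python3 - <<'E'
from h import *
move_linear(S(-2,110,21),max_speed=120)
move_linear(S(-2,112,190),max_speed=250)
move_linear(S(-1,-45,190),max_speed=250)
move_gripper(0); snap("p7"); st()
print(lean(cv2.imread("pics/p2_side.png")));print(lean(cv2.imread("pics/p5_side.png")));print(lean(cv2.imread("pics/p7_side.png")))
a,b=[cv2.imread(f"pics/{n}_side.png")[195:235,236:332].astype(int) for n in("p2","p7")]
print("diff vs p2",np.abs(a-b).mean())
for N in (34,38,42,50,60,70):
    t=np.degrees(np.arctan2(30,N)); n,u,k=geom(N,t)
    print(N,round(t),"nose row",proj("side",S(84,N,0)).round(1),"upper nose edge",proj("side",S(84,*(n+52*k))).round(1),"top",proj("side",S(84,*(n+94*u+52*k))).round(1))
E
```

```text
37.27 [574.7 -15.7 190. ] F [-0.6  0.7 -0.4] g 0.4 0.0
[(244, [104, 105, 104, 106, 103, 103, 109, 201, 207, 205, 206, 206, 207, 205, 204, 202, 206, 207, 205, 160, 168, 207, 206, 165, 140, 172, 207, 206, 113, 143, 91, 79, 82, 177, 191, 187, 184, 178])]
[(244, [18, 17, 30, 40, 96, 105, 105, 104, 104, 108, 104, 198, 208, 184, 95, 81, 197, 207, 146, 192, 208, 207, 207, 139, 205, 206, 208, 206, 156, 206, 207, 208, 206, 182, 175, 193, 196, 149])]
[(244, [99, 102, 103, 104, 102, 103, 147, 202, 204, 206, 203, 203, 202, 203, 200, 200, 202, 204, 197, 157, 167, 206, 203, 169, 135, 154, 203, 204, 132, 124, 75, 77, 143, 183, 189, 182, 180, 176])]
diff vs p2 9.062065972222221
34 41 nose row [242.2 223.9] upper nose edge [237.8 216.2] top [241.9 172.4]
38 38 nose row [241.8 224.9] upper nose edge [237.6 215.9] top [242.1 173. ]
42 36 nose row [241.5 225.9] upper nose edge [237.4 215.7] top [242.2 173.8]
50 31 nose row [240.8 228. ] upper nose edge [236.9 215.9] top [242.3 175.6]
60 27 nose row [240.  230.6] upper nose edge [236.2 216.8] top [242.2 178.2]
70 23 nose row [239.1 233.3] upper nose edge [235.4 218.1] top [241.9 180.9]
```

```bash
python3 - <<'E'
from h import *
N=33
def tgt(t,s=46):
    n,u,k=geom(N,t); P=n+94*u+s*k; return S(-1,P[0]-7.5,P[1]+11)
d=geom(N,42)[1]
p=tgt(38); move_linear(p+np.array([0,0,45])-EY*10,max_speed=250); move_linear(p-EY*4,max_speed=120); st("near")
g0=grab_frame("side").astype(int)
for t in range(41,69,3):
    move_linear(tgt(t),max_speed=15)
    g=grab_frame("side").astype(int); dd=np.abs(g-g0)[150:260,230:350].mean(); g0=g; st(f"{t} diff {dd:.1f}")
    if np.linalg.norm(state()["contact_force"])>20 or dd>14: break
wait(.3); st(); snap("p8"); print(lean(cv2.imread("pics/p8_side.png")))
for t in (42,50,60,70,80,90):
    n,u,k=geom(N,t); print(t,"upper nose",proj("side",S(84,*(n+52*k))).round(),"top",proj("side",S(84,*(n+94*u+52*k))).round())
E
```

```text
near 38.11 [572.1   4.6 105.9] F [0.5 0.4 0.1] g 0.4 0.0
41 diff 1.7 38.98 [570.3  13.7 107.3] F [ 0.5 -0.4 -0.7] g 0.4 0.0
44 diff 3.1 39.54 [569.6  18.8 109.4] F [-0.1  0.   0.5] g 0.4 0.2
47 diff 5.1 40.11 [568.8  24.  111.2] F [ 0.2 -0.8  0.8] g 0.8 0.5
50 diff 5.2 40.67 [568.   29.2 112.6] F [-0.7 -0.9  1.7] g 0.3 0.8
53 diff 5.1 41.24 [567.2  34.5 113.9] F [-0.7 -0.7  2.8] g 0.6 1.2
56 diff 5.4 41.81 [566.5  39.8 114.8] F [ 0.1 -0.4  3.9] g 0.5 1.7
59 diff 5.8 42.38 [565.7  45.3 115.4] F [-0.9  0.2  5.8] g 0.9 2.3
62 diff 5.4 42.94 [564.9  50.7 115.9] F [-0.7 -0.6  4.8] g 0.7 2.6
65 diff 4.8 43.51 [564.1  56.2 116. ] F [ 0.1 -0.3  6.4] g 0.6 2.9
68 diff 4.7 44.08 [563.3  61.7 115.9] F [-1.2  0.5  7.7] g 0.5 3.2
 44.38 [563.3  61.7 115.9] F [-1.6  0.1  7.1] g 0.3 3.2
[(244, [101, 106, 104, 107, 109, 108, 107, 107, 108, 122, 184, 185, 151, 173, 175, 187, 184, 184, 166, 172, 179, 185, 186, 147, 183, 184, 193, 180, 159, 178, 182, 190, 185, 184, 191, 189, 185, 182])]
42 upper nose [238. 216.] top [242. 172.]
50 upper nose [238. 220.] top [241. 174.]
60 upper nose [237. 224.] top [239. 177.]
70 upper nose [237. 229.] top [237. 181.]
80 upper nose [237. 233.] top [236. 188.]
90 upper nose [238. 237.] top [234. 196.]
```

```bash
python3 - <<'E'
from h import *
tip=np.array([(np.array([563.3,61.7,0])-O)@EY+7.5,115.9-11]); print("tip",tip)
for t in range(44,84,4):
    n,u,k=geom(0,t)
    # tip on face line: (tip-N-94u).u=0 -> N
    N=((tip-94*u)@u)/u[0]; s=(tip-[N,0]-94*u)@k
    n=np.array([N,0]); r=[proj("side",S(84,*(n+94*f*u+52*k)))[1].round(1) for f in (1,.835,.61,.39,.165,0)]
    cg=(n+47*u+26*k)[0]-N; print(t,"N",N.round(1),"s",s.round(1),"rows",r,"cg-N",cg.round(1))
im=cv2.imread("pics/p8_side.png"); g=cv2.cvtColor(im,cv2.COLOR_BGR2GRAY)
for c in (238,241,244,247,318,322,326): print(c,g[174:246,c].tolist())
E
```

```text
tip [ 40.68468512 104.9       ]
44 N 70.1 s 55.1 rows [np.float64(180.5), np.float64(188.0), np.float64(198.3), np.float64(208.6), np.float64(219.2), np.float64(227.1)] cg-N -15.7
48 N 64.7 s 52.4 rows [np.float64(180.0), np.float64(187.7), np.float64(198.2), np.float64(208.7), np.float64(219.4), np.float64(227.4)] cg-N -12.1
52 N 59.1 s 50.1 rows [np.float64(179.7), np.float64(187.6), np.float64(198.3), np.float64(208.8), np.float64(219.7), np.float64(227.7)] cg-N -8.4
56 N 53.3 s 48.2 rows [np.float64(179.7), np.float64(187.6), np.float64(198.4), np.float64(209.1), np.float64(220.0), np.float64(228.0)] cg-N -4.7
60 N 47.0 s 47.0 rows [np.float64(179.8), np.float64(187.8), np.float64(198.6), np.float64(209.3), np.float64(220.2), np.float64(228.2)] cg-N -1.0
64 N 40.0 s 46.6 rows [np.float64(180.0), np.float64(187.9), np.float64(198.8), np.float64(209.4), np.float64(220.2), np.float64(228.1)] cg-N 2.8
68 N 32.0 s 47.4 rows [np.float64(180.1), np.float64(188.1), np.float64(198.9), np.float64(209.3), np.float64(220.0), np.float64(227.8)] cg-N 6.5
72 N 22.0 s 50.2 rows [np.float64(180.1
[... 2243 characters left out ...]
 113, 137, 168, 185, 187, 187, 186, 186, 188, 185, 180, 181, 184, 185, 185, 188, 188, 184, 186, 185, 184, 186, 184, 185, 185, 186, 183, 186, 185, 186, 188, 184, 185, 185, 186, 185, 184, 187, 186, 184, 185, 184, 185, 188, 184, 185, 185, 185, 185, 183, 185, 183, 182, 185, 181, 177, 178, 179, 179, 181, 185, 181, 183, 180, 180, 184, 185]
326 [113, 106, 109, 111, 113, 112, 111, 149, 159, 159, 160, 159, 162, 158, 159, 152, 153, 153, 162, 159, 161, 157, 160, 146, 155, 157, 156, 157, 150, 149, 152, 149, 146, 138, 139, 137, 125, 121, 122, 122, 124, 122, 117, 143, 171, 179, 179, 176, 181, 180, 173, 174, 171, 176, 180, 182, 183, 185, 179, 177, 179, 176, 175, 177, 176, 181, 186, 182, 182, 180, 182, 183]
```

The force balance (7 N straight down, no deck contact) puts the nose at about y 41 and the tilt at about 64°, just past balance. The tip now presses right above the nose. Moving it a little further out should let the rack roll up.

```bash
python3 - <<'E'
from h import *
y0=(np.array([563.3,61.7,0])-O)@EY
g0=grab_frame("side").astype(int)
for dy in (3,6,9,12):
    move_linear(S(-1,y0+dy,116),max_speed=15)
    g=grab_frame("side").astype(int); d=np.abs(g-g0)[150:260,230:350].mean(); g0=g; st(f"{dy} diff {d:.1f}")
    if abs(state()["contact_force"][2])<1.5: break
wait(.3)
cv2.imwrite("pics/p9_side.png",grab_frame("side")[:,:,::-1]); g=cv2.cvtColor(cv2.imread("pics/p9_side.png"),cv2.COLOR_BGR2GRAY)
for c in (240,322): print(c,g[174:256:1,c].tolist())
print([(np.round((np.array(d["location"])-O)@np.c_[EX,EY,[0,0,1]]),round(d["confidence"],2)) for n in("rack","rack_hole1") for d in recognise("side",n)])
E
```

```text
3 diff 3.3 44.94 [562.6  64.8 115.9] F [-0.1 -0.2  3.7] g 0.6 1.6
6 diff 14.5 45.34 [561.6  67.6 115.3] F [-0.5 -0.6  0.2] g 0.6 0.0
240 [107, 108, 108, 108, 107, 110, 109, 109, 111, 154, 200, 210, 207, 210, 205, 174, 141, 139, 176, 204, 208, 210, 184, 140, 125, 125, 125, 100, 78, 80, 121, 165, 146, 131, 127, 128, 128, 114, 104, 113, 141, 139, 127, 126, 128, 126, 129, 115, 123, 133, 126, 128, 128, 129, 126, 127, 128, 127, 126, 126, 127, 126, 132, 145, 113, 103, 103, 103, 103, 100, 100, 99, 153, 159, 158, 160, 157, 155, 163, 112, 102, 103]
322 [110, 110, 110, 111, 113, 115, 110, 112, 112, 113, 110, 153, 202, 210, 208, 205, 192, 171, 164, 183, 206, 209, 209, 210, 194, 140, 128, 127, 127, 129, 128, 127, 129, 127, 127, 130, 129, 129, 128, 129, 127, 128, 127, 129, 126, 127, 126, 127, 129, 130, 130, 129, 126, 129, 128, 128, 130, 128, 128, 128, 129, 129, 129, 130, 126, 128, 127, 176, 183, 183, 183, 188, 186, 168, 161, 124, 90, 130, 139, 166, 171, 130]
[(array([ 1., 80., 56.]), 0.95), (array([-61., 249.,  86.]), 0.52), (array([-2., 84., 55.]), 0.58)]
```

The rack has rolled up: bright hole face at rows 184–197, dark front face below. Next I'll check its position and the gap to the deck.

```bash
python3 - <<'E'
from h import *
M=np.c_[EX,EY,[0,0,1]]
for n,uv,z in(("rear",[(240,183.5),(322,185.5)],94),("front",[(240,197),(322,198.5)],94),("foot",[(322,241)],0)): print(n,((px2w("side",uv,z)-O)@M).round(1).tolist())
im=cv2.imread("pics/p9_side.png"); g=cv2.cvtColor(im,cv2.COLOR_BGR2GRAY)
for r in (187,193,220): print(r,g[r,222:350:2].tolist())
E
```

```text
rear [[82.0, 34.3, 94.0], [-79.5, 35.1, 94.0]]
front [[72.0, 90.2, 94.0], [-80.6, 88.1, 94.0]]
foot [[-82.4, 87.5, 0.0]]
187 [110, 110, 111, 108, 109, 110, 108, 123, 207, 210, 206, 166, 142, 144, 141, 148, 194, 209, 208, 208, 210, 208, 192, 170, 160, 160, 189, 209, 210, 209, 210, 208, 210, 210, 200, 193, 200, 210, 207, 209, 210, 210, 208, 209, 208, 208, 210, 209, 208, 210, 210, 210, 176, 114, 114, 115, 113, 116, 114, 115, 116, 116, 113, 114]
193 [112, 110, 112, 110, 112, 111, 151, 209, 209, 204, 164, 130, 140, 132, 128, 164, 201, 210, 208, 208, 193, 135, 150, 134, 127, 127, 126, 188, 210, 209, 209, 173, 140, 133, 129, 127, 127, 118, 137, 207, 210, 209, 154, 117, 125, 128, 127, 119, 116, 132, 183, 207, 171, 114, 114, 114, 113, 113, 118, 116, 116, 113, 115, 115]
220 [183, 185, 186, 186, 191, 192, 192, 145, 127, 129, 100, 128, 121, 126, 130, 107, 125, 117, 127, 126, 120, 117, 127, 131, 127, 129, 117, 127, 127, 127, 129, 125, 127, 129, 126, 125, 131, 127, 129, 130, 130, 130, 130, 128, 127, 129, 130, 128, 128, 127, 126, 129, 164, 179, 179, 183, 188, 184, 178, 184, 182, 181, 178, 179]
```

It stands squarely with about a 35 mm gap. I'll nudge it in closer, then go above the funnel and take pictures from there.

```bash
python3 - <<'E'
from h import *
print(((px2w("side",[(234.5,193),(326.5,193)],94)-O)@np.c_[EX,EY,[0,0,1]]).round(1).tolist())
move_linear(S(-1,62,150),max_speed=250)
move_linear(S(0,130,150),max_speed=250)
move_gripper(85)
move_linear(S(0,122,34),max_speed=200)
move_linear(S(0,101,34),max_speed=100); st("pre")
move_linear(S(0,71.5,34),max_speed=35); st("pushed")
move_linear(S(0,92,34),max_speed=120)
move_linear(S(0,92,150),max_speed=250)
move_linear([472,277.5,150],max_speed=250); st("over funnel")
snap("p10")
M=np.c_[EX,EY,[0,0,1]]
for n in("rack","rack_hole1"):
    print(n,[(np.round((np.array(d["location"])-O)@M).tolist(),round(d["confidence"],2)) for d in recognise("top",n)])
im=cv2.imread("pics/p10_top.png"); g=cv2.cvtColor(im,cv2.COLOR_BGR2GRAY)
for y in (9,60): print(proj("top",S(-86,y,94)).round(),proj("top",S(86,y,94)).round())
for r in (170,185,200,215,230): print(r,g[r,270:360:2].tolist())
E
```

```text
[[85.3, 74.8, 94.0], [-88.6, 65.9, 94.0]]
pre 49.0 [554.8 128.5  35.2] F [0.2 0.3 0.8] g 85.0 0.0
pushed 49.99 [558.1  99.4  33.7] F [-0.4 -0.2  0.5] g 85.2 0.0
over funnel 51.8 [471.9 276.7 149.2] F [-0.4  0.3  0.4] g 84.8 0.0
rack [([-3.0, 34.0, 90.0], 0.76)]
rack_hole1 [([-1.0, 39.0, 92.0], 0.57)]
[332. 241.] [321. 163.]
[309. 244.] [298. 166.]
170 [127, 131, 130, 130, 129, 131, 130, 131, 131, 133, 129, 129, 130, 122, 117, 144, 145, 141, 109, 70, 59, 61, 82, 129, 145, 145, 110, 79, 78, 79, 79, 80, 80, 79, 77, 80, 79, 80, 80, 79, 81, 80, 80, 80, 80]
185 [131, 130, 128, 128, 132, 130, 128, 130, 130, 129, 132, 130, 129, 124, 87, 124, 145, 145, 145, 145, 145, 145, 145, 145, 145, 145, 144, 115, 80, 81, 81, 80, 81, 81, 82, 81, 82, 81, 81, 80, 81, 81, 80, 80, 79]
200 [131, 129, 128, 126, 133, 131, 129, 127, 125, 127, 126, 127, 130, 129, 124, 85, 117, 145, 146, 142, 143, 144, 141, 138, 144, 145, 145, 145, 120, 82, 81, 83, 81, 81, 82, 83, 82, 82, 81, 82, 83, 82, 81, 82, 82]
215 [129, 128, 129, 129, 127, 126, 127, 128, 130, 133, 128, 128, 127, 127, 128, 124, 102, 115, 144, 140, 129, 140, 131, 128, 128, 129, 136, 140, 145, 131, 84, 81, 81, 83, 82, 81, 81, 82, 82, 83, 82, 82, 81, 81, 82]
230 [134, 134, 129, 128, 130, 131, 132, 129, 131, 130, 130, 130, 128, 128, 128, 125, 121, 105, 122, 145, 144, 136, 144, 139, 134, 135, 143, 139, 139, 145, 135, 84, 81, 80, 80, 82, 81, 80, 81, 83, 83, 84, 83, 82, 81]
```

The rack is standing with its top at rows ~165–241 and a small gap. I'll fit its top face from the saved picture first.

```bash
python3 - <<'E'
from h import *
im=cv2.imread("pics/p10_top.png"); g=cv2.cvtColor(im,cv2.COLOR_BGR2GRAY)
roi=np.zeros_like(g); roi[155:250,290:342]=1
m=((g>137)*roi).astype(np.uint8); m=cv2.morphologyEx(m,cv2.MORPH_CLOSE,np.ones((11,11)))
w=px2w("top",rect(m),94)[:,:2].astype(np.float32); r=cv2.minAreaRect(w); print(r)
M=np.c_[EX,EY,[0,0,1]]
print("centre sampler",((np.array([*r[0],0])-O)@M).round(1))
P=np.array([(c,r_) for r_ in range(160,245) for c in range(298,332) if g[r_,c]<75]); k=cv2.kmeans(P.astype(np.float32),4,None,(3,50,.1),5,cv2.KMEANS_PP_CENTERS) if len(P)>8 else None
print(len(P), None if k is None else [(c.round(1).tolist(),((px2w("top",[c],94)[0]-O)@M).round(1).tolist()) for c in k[2]])
# funnel rim in top before
print("origin funnel",((np.array([472,277.5,0])-O)@M).round())
E
```

```text
((563.9125366210938, 64.81779479980469), (170.00502014160156, 48.01225662231445), 8.557327270507812)
centre sampler [ 0.3 36.2  0. ]
58 [([326.0, 244.0], [-89.9, 23.3, 94.0]), ([310.29998779296875, 172.3000030517578], [68.7, 35.7, 94.0]), ([321.20001220703125, 161.0], [90.7, 8.7, 94.0]), ([304.70001220703125, 232.3000030517578], [-59.8, 64.9, 94.0])]
origin funnel [-59. 260.   0.]
```

Rack top fits: 170×48 mm, angle 8.6°, centre (0.3, 36.2) in the sampler frame, so about a 10 mm gap. Now the funnel.

```bash
python3 - <<'E'
from h import *
move_linear([472,277.5,85],max_speed=100)
move_gripper(50,grip_force=8); st("grip")
if not 50<state()["grip_width"]<60: raise SystemExit("bad grip")
move_linear([472,277.5,115],max_speed=60)
move_linear([472,277.5,190],max_speed=200)
b=S(-20.7,36.3,0)
move_linear([b[0],b[1],190],max_speed=170); st("over")
move_linear([b[0],b[1],127],max_speed=70); st()
f0=state()["contact_force"][2]
for z in (125,123.5,122,121,120):
    move_linear([b[0],b[1],z],max_speed=20); f=state()["contact_force"][2]-f0; print(z,round(f,2))
    if f>2.5: break
st()
E
```

```text
grip 53.38 [472.2 277.6  85.2] F [-0.6 -0.2  1.5] g 55.7 8.0
over 56.03 [542.9  62.5 189.9] F [ 0.4  0.1 -0.2] g 55.6 8.0
 57.08 [543.6  61.8 127.6] F [ 0.5 -0.4 -1.4] g 56.0 8.0
125 0.28
123.5 1.73
122 4.1
 57.83 [543.1  61.7 122.1] F [-1.2 -0.2  2.7] g 55.8 8.0
```

```bash
python3 - <<'E'
from h import *
p=np.array(state()["ee_pos"])
move_linear([p[0],p[1],122.8],max_speed=20)
move_gripper(75); st("open")
move_linear([p[0],p[1],200],max_speed=120)
move_linear([430,170,260],max_speed=200); st("clear")
M=np.c_[EX,EY,[0,0,1]]
snap("p11")
for c in("side","top"):
  for n in("funnel","beaker","rack"):
    print(c,n,[(np.round(d["location"]).tolist(),np.round((np.array(d["location"])-O)@M).tolist(),round(d["confidence"],2)) for d in recognise(c,n)])
a=S(-21,36.3,133); print("expected rim top px",proj("side",a),proj("top",a)," rim S",a)
print(state()["time_s"])
E
```

```text
open 58.64 [543.2  61.7 122.8] F [ 0.6 -0.1  0.7] g 74.8 0.0
clear 60.42 [430.1 169.5 259.3] F [ 0.3 -0.4 -0.8] g 74.7 0.0
side funnel [([594.0, 275.0, 67.0], [61.0, 240.0, 67.0], 0.85), ([539.0, 72.0, 120.0], [-23.0, 47.0, 120.0], 0.56)]
side beaker [([442.0, 401.0, 47.0], [-69.0, 387.0, 47.0], 0.81), ([471.0, 299.0, 51.0], [-57.0, 282.0, 51.0], 0.6)]
side rack [([564.0, 81.0, 54.0], [3.0, 52.0, 54.0], 0.92)]
top funnel [([548.0, 58.0, 105.0], [-16.0, 32.0, 105.0], 0.93), ([599.0, 276.0, 58.0], [67.0, 239.0, 58.0], 0.86)]
top beaker [([444.0, 393.0, 28.0], [-69.0, 378.0, 28.0], 0.92)]
top rack [([601.0, 58.0, 92.0], [36.0, 24.0, 92.0], 0.91)]
expected rim top px [291.5991125  166.84552978] [316.90085338 209.95059044]  rim S [542.80798303  61.75161442 133.        ]
60.825
```

Both cameras put the funnel at the hole (side: band height ~120 mm). The side camera still shows the clear beaker upright in its place, and the rack standing. Handing in.

```bash
python3 -c "
from rig import *
print(sign_off(), state()['time_s'])"
```

```text
the job is handed in; nothing more can be done
the job is handed in; nothing more can be done
```

Handed in at about 61 s: the rack stands on the bench about 10 mm from the deck with its four big holes up, and the funnel hangs in hole 1; my picture views had run out, so the final checks were by network and force readings only.

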